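# Charge the tube furnace

## Task

Charge the cold tube furnace for a firing: feed the three white ceramic boats one after another, lengthwise, into the open mouth of its glass tube, so that each pushes the last deeper and they lie in a row. Then take the plug from the firebrick by its handle and push it, nose first, into the tube behind them until its steel flange is fully home against the end of the tube. Do not knock over or push about the glassware standing around.

Things in the scene. Friction and masses are not known exactly. Their poses are not given: they have to be found in the camera images.
- tube_mouth (a point): Centre of the open mouth of the furnace's horizontal glass tube, 140 mm above the bench; x points into the tube along its axis, z up. Bore 50 mm diameter, outer diameter 58 mm, 302 mm deep to the closed end: three boats and the plug fill it but for 14 mm. A boat lies level in it with its centre about 13 mm below the axis, slides with under 1 N and stays where left; more than half-way in, it does not tip out.
- furnace: Fixed white and grey furnace box, 340 mm long, 200 mm wide, 250 mm high; origin on the bench under the tube mouth, axes as tube_mouth. The mouth stands 25 mm out from its end panel. A thin steel heat deflector 170 mm wide, lower edge 100 mm above the tube axis, juts 32 mm beyond the mouth: a gripper pointing straight down cannot work at the mouth; fingers slanting down towards it, about 40 degrees from vertical, can.
- boat_a_mid (a point): Centre, half-way up, of one of three identical white ceramic boats: open straight-sided troughs 80 mm long (x), 24 mm wide (y), 18 mm high (z up), walls 3 mm, about 60 g, with three grey pellets fixed inside; both ends alike. They lie side by side about 60 mm apart on the slab, each roughly parallel to the tube.
- boat_b_mid (a point): Another of the three identical boats: its centre and axes as for boat_a_mid.
- boat_c_mid (a point): Another of the three identical boats: its centre and axes as for boat_a_mid.
- slab: Fixed pale ceramic slab on which the boats lie: 110 mm (x, along the boats) by 180 mm (y) by 30 mm high; origin at the centre of its underside.
- plug_handle (a point): Centre of the plug's handle, a dark steel bar 50 mm long (x), 18 mm wide (y), 22 mm high (z up) on the plug's axis behind the flange; x points along the axis from handle to nose. The plug (0.25 kg) lies level in the groove of a fixed firebrick 114 mm square and 64 mm high, axis 78 mm above the bench, roughly parallel to the tube; flange and handle hang free beyond the brick's edge.
- plug_flange (a point): Centre of the inner face of the plug's steel flange, the face that comes to rest on the tube's end; 33 mm in x from the handle's centre, same axes. The flange is 66 mm in diameter and 8 mm thick, on the handle's side of this point. On the other side the white plug body, 45 mm in diameter, runs 48 mm to the nose, its last 12 mm tapering to 36 mm.
- boat_a: The whole boat of boat_a_mid; origin at the centre of its underside.
- boat_b: The whole boat of boat_b_mid; origin at the centre of its underside.
- boat_c: The whole boat of boat_c_mid; origin at the centre of its underside.
- plug: The whole plug; origin and axes as plug_flange.
- reagent_bottle: Bystander: brown glass bottle with a black cap, 68 mm diameter, 140 mm high; origin at the centre of its base.
- flask: Bystander: conical glass flask, 84 mm diameter at the base, 134 mm high; origin at the centre of its base.
- beaker: Bystander: empty glass beaker, 68 mm diameter, 85 mm high; origin at the centre of its base.
There are look-alikes about, which are no part of the job. Leave any pink look-alike of the boat_c alone.

How it is judged (in metres and radians):
On the way, in this order (a step that is already met when the one before it is completed fails the run):
1. one boat is more than half-way into the tube (((x of boat_a_mid in the frame of tube_mouth above 0.004 m and y of boat_a_mid in the frame of tube_mouth between -0.025 and 0.025 m and z of boat_a_mid in the frame of tube_mouth between -0.025 and 0.025 m) or (x of boat_b_mid in the frame of tube_mouth above 0.004 m and y of boat_b_mid in the frame of tube_mouth between -0.025 and 0.025 m and z of boat_b_mid in the frame of tube_mouth between -0.025 and 0.025 m) or (x of boat_c_mid in the frame of tube_mouth above 0.004 m and y of boat_c_mid in the frame of tube_mouth between -0.025 and 0.025 m and z of boat_c_mid in the frame of tube_mouth between -0.025 and 0.025 m))), for 0.2 s.
2. a second boat has followed it into the tube ((((x of boat_a_mid in the frame of tube_mouth above 0.004 m and y of boat_a_mid in the frame of tube_mouth between -0.025 and 0.025 m and z of boat_a_mid in the frame of tube_mouth between -0.025 and 0.025 m) and (x of boat_b_mid in the frame of tube_mouth above 0.004 m and y of boat_b_mid in the frame of tube_mouth between -0.025 and 0.025 m and z of boat_b_mid in the frame of tube_mouth between -0.025 and 0.025 m)) or ((x of boat_b_mid in the frame of tube_mouth above 0.004 m and y of boat_b_mid in the frame of tube_mouth between -0.025 and 0.025 m and z of boat_b_mid in the frame of tube_mouth between -0.025 and 0.025 m) and (x of boat_c_mid in the frame of tube_mouth above 0.004 m and y of boat_c_mid in the frame of tube_mouth between -0.025 and 0.025 m and z of boat_c_mid in the frame of tube_mouth between -0.025 and 0.025 m)) or ((x of boat_a_mid in the frame of tube_mouth above 0.004 m and y of boat_a_mid in the frame of tube_mouth between -0.025 and 0.025 m and z of boat_a_mid in the frame of tube_mouth between -0.025 and 0.025 m) and (x of boat_c_mid in the frame of tube_mouth above 0.004 m and y of boat_c_mid in the frame of tube_mouth between -0.025 and 0.025 m and z of boat_c_mid in the frame of tube_mouth between -0.025 and 0.025 m)))), for 0.2 s.
3. all three boats are in the tube (x of each of boat_a_mid, boat_b_mid, boat_c_mid in the frame of tube_mouth above 0.004 m and y of boat_a_mid in the frame of tube_mouth between -0.025 and 0.025 m and z of boat_a_mid in the frame of tube_mouth between -0.025 and 0.025 m and y of boat_b_mid in the frame of tube_mouth between -0.025 and 0.025 m and z of boat_b_mid in the frame of tube_mouth between -0.025 and 0.025 m and y of boat_c_mid in the frame of tube_mouth between -0.025 and 0.025 m and z of boat_c_mid in the frame of tube_mouth between -0.025 and 0.025 m), for 0.2 s.
4. the plug is pushed home behind them (x of plug_flange in the frame of tube_mouth above -0.004 m and y of plug_flange in the frame of tube_mouth between -0.007 and 0.007 m and z of plug_flange in the frame of tube_mouth between -0.007 and 0.007 m and angle between the x axis of plug_flange and the x axis of tube_mouth, either way round below 0.12 rad), for 0.2 s.
At the end, for the whole second after the job is handed in: All three boats lie in the tube, their centres more than 80 mm in from the mouth, and the plug is in the tube behind them, straight (within 0.12 rad and 7 mm of the axis) with its flange within 4 mm of the tube's end; boats and plug at rest (all of step 4 and x of each of boat_a_mid, boat_b_mid, boat_c_mid in the frame of tube_mouth above 0.08 m and y of boat_a_mid in the frame of tube_mouth between -0.025 and 0.025 m and z of boat_a_mid in the frame of tube_mouth between -0.025 and 0.025 m and y of boat_b_mid in the frame of tube_mouth between -0.025 and 0.025 m and z of boat_b_mid in the frame of tube_mouth between -0.025 and 0.025 m and y of boat_c_mid in the frame of tube_mouth between -0.025 and 0.025 m and z of boat_c_mid in the frame of tube_mouth between -0.025 and 0.025 m and linear speed of each of boat_a, boat_b, boat_c, plug below 0.02 m/s); the robot touches nothing.
It fails at once if the brown bottle is pushed more than 40 mm or tipped (distance of reagent_bottle from where it was at the start of the episode above 0.04 m or angle between reagent_bottle's own z axis and vertical above 0.35 rad).
It fails at once if the conical flask is pushed more than 40 mm or tipped (distance of flask from where it was at the start of the episode above 0.04 m or angle between flask's own z axis and vertical above 0.35 rad).
It fails at once if the beaker is pushed more than 40 mm or tipped (distance of beaker from where it was at the start of the episode above 0.04 m or angle between beaker's own z axis and vertical above 0.35 rad).
It also fails if it takes over 72 s, if anything falls off the work surface, if the arm or the gripper's body presses on something with over 40 N, if the wrist force passes 120 N, or if a joint passes its speed limit or range.

## Robot

A 6-joint arm with a two-finger parallel gripper is mounted at the origin on the work surface. World frame = base frame: x ahead of the robot, y to its left, z up, the work surface at z = 0. Lengths are in mm, angles in degrees, forces in N, time in s.
With the tool pointing down it reaches from about 350 to 850 mm from the base axis. Payload 8.1 kg.
Tool frame: the origin (TCP) lies between the finger pads; the fingertips stand 22 mm ahead of it and the grasp point (between the pads) lies 3 mm ahead of it; z points along the fingers, y is the line along which they close (so a half turn about z gives the same grasp; the last joint's range is limited). The gripper opens to 85 mm and grips with 20 to 120 N. Pads are 22 mm wide; open, the fingers measure 114 mm over their backs; the gripper's body (76 mm by 85 mm) begins 54 mm behind the grasp point. The pads swing forward as they close: fully open they stand 13 mm farther back than shut.
Start: joints at [-78.117, 7.471, 85.268, -0, 87.261, -4.893], TCP at [173.201, -574.462, 253.292] pointing down, gripper open.
Joint ranges: [-169.43, 169.43], [-51.17, 129.36], [1.28, 143.12], [-76.62, 256.62], [0, 156.53], [-152.29, 152.29]. Speed limits (degrees/s): [136.94, 136.94, 159.86, 180, 180, 180].

## Interface

Orientations are given as [roll, pitch, yaw] about the fixed x, y, z axes, in that order (R = Rz(yaw) Ry(pitch) Rx(roll)).
In Python, from bench import r, vision gives the robot as it stands.
- The arm moves only by the tool step_arm, never from a script. Its argument "targets" is a list that holds one entry, the list of rows, each a list of 6 numbers: the shift along the world's x, y, z in mm, then the turn, a rotation vector about the world's x, y, z in rad. In form: [[[x, y, z, rx, ry, rz], ...]]. A call has 1 to 12 rows; each row is the pose to reach, as a shift and turn from the pose commanded when the call began; what a row does not reach only later rows make up. A row lasts 1/12 s, in which the tool goes at most 41.7 mm and 7.16 degrees, less where a joint would pass 70% of its speed; a pose out of reach is approached as far as the arm can. A call with a gripper value outside its range is refused whole. "fingers" is the gripper's target within -1 to 1 (shut at 1, half-way at 0, fully open at -1), set as the call begins (left out, the last holds). The fingers move at their own pace and stop on an object; "newtons" is the grip in N (left out, the last holds). Time passes only in rows, so rows that repeat a pose let the fingers close. It gives the time, the measured TCP pose, the force, the opening and the grip force at its end, in the units of the state.
- r.sense(): the state, without advancing time (a new reading comes with each control period).
- vision.snapshot(name): name is "side" or "top" or "wrist"; returns a dict with "img" (384x512x3 uint8, blue, green, red), "mtx" (3x3 intrinsics, pixels), "eye" and "attitude" of the camera in the world. Camera axes: x right, y up, looking along -z (the intrinsics and any distortion apply to the point x, -y, -z); pixel columns grow to the right and rows downward; lengths in mm; the calibration is good to about 2 mm. A picture is of the moment at which its call begins. There is no depth.
- r.hand_in(): hands the job in; it is judged then, once.
The state is a dict: "time": time; "joint_pos": joint angles; "qd": joint speeds; "joint_efforts": joint torques, N m; "tool_pos": TCP position; "tcp_rot": TCP orientation; "ft_force": force on the tool from outside, world axes, zero at the start; "wrist_torque": the same for the moment, N m; "finger_gap": finger opening in mm; "grip_force": force on a finger pad.
Only numpy, scipy, OpenCV 4.12 (cv2) and the standard library are available. Lean on these libraries where they do the work, as an engineer would, in place of code of your own. Each camera call takes 0.05 s, during which the arm holds its last target. There are 200 camera calls.

## Working session

There is one attempt and no reset: what is moved stays moved. The work goes in short steps, Python scripts to look and compute and a tool call to move; the robot and the scene stay as the last step left them, time stands still between calls to the robot, and variables do not carry over. Pictures are saved under pics/ and viewed, at most 10 in all, crops included, and the job is handed in when it is done.

Besides the shell and the picture viewer there is one more tool, called after "Call:" by a JSON object that holds its "op" and its "data". step_arm: Moves the arm, as the interface text tells. Its arguments: {"type":"object","properties":{"targets":{"type":"array"},"fingers":{"type":"number"},"newtons":{"type":"number"}},"required":["targets"]}

```bash
mkdir -p pics; cat > h.py <<'E'
import numpy as np,cv2,pickle
from scipy.spatial.transform import Rotation as R
def snap(n,f):
    from bench import vision
    s=vision.snapshot(n); pickle.dump(s,open(f'pics/{f}.pkl','wb')); cv2.imwrite(f'pics/{f}.png',s['img']); return s
def load(f): return pickle.load(open(f'pics/{f}.pkl','rb'))
def rot(s):
    a=np.array(s['attitude'],float)
    return a if a.shape==(3,3) else (R.from_euler('xyz',a,degrees=True).as_matrix() if a.size==3 else R.from_quat(a).as_matrix())
def ray(s,u,v):
    K=np.array(s['mtx']); d=np.linalg.inv(K)@[u,v,1]; return np.array(s['eye'],float),rot(s)@[d[0],-d[1],-d[2]]
def atz(s,u,v,z):
    e,d=ray(s,u,v); return e+d*(z-e[2])/d[2]
def proj(s,p):
    q=rot(s).T@(np.array(p,float)-s['eye']); k=np.array(s['mtx'])@[q[0],-q[1],-q[2]]; return k[:2]/k[2]
E
python3 - <<'E'
from h import *
from bench import r
print(r.sense())
for n in('top','side'):
    s=snap(n,n+'0'); print({k:v for k,v in s.items() if k!='img'})
E
python3 -c "
import cv2
for n in('top0','side0'):
    a=cv2.imread(f'pics/{n}.png'); cv2.imwrite(f'pics/{n}b.png',cv2.resize(a,(800,600),interpolation=cv2.INTER_CUBIC))
"
```

```text
{'time': 0.0, 'joint_pos': array([-7.81164890e+01,  7.51418208e+00,  8.53307705e+01,  1.99443429e-04,
        8.72625489e+01, -4.89122295e+00]), 'qd': array([ 0.06580297,  0.0380584 ,  0.02926906, -0.09515412, -0.08207051,
       -0.02914649]), 'joint_efforts': array([ 3.45210265e-04, -5.69400716e+01, -5.00546765e+01, -9.95123310e-05,
        1.46781147e-02, -3.45287063e-06]), 'tool_pos': array([ 173.09835565, -573.94081096,  252.23976985]), 'tcp_rot': array([-1.79892907e+02, -9.36450582e-03,  1.67747155e+01]), 'ft_force': array([ 1.10070908, -0.22458004,  0.22998468]), 'wrist_torque': array([ 0.01229094, -0.01783671,  0.01730131]), 'grip_force': 0.0, 'finger_gap': 85.51861257767652}
{'mtx': array([[373.0380312 ,   0.        , 254.75020528],
       [  0.        , 373.0380312 , 196.54707218],
       [  0.        ,   0.        ,   1.        ]]), 'eye': array([ 481.25712414,  176.83462583, 1008.64305657]), 'attitude': array([  3.22942691,  -0.18440615, -89.2955608 ])}
{'mtx': array([[444.53093948,   0.        , 254.35775978],
       [  0.        , 444.53093948, 195.09030598],
       [  0.        ,   0.        ,   1.        ]]), 'eye': array([ 91.58184041, 927.73613347, 735.76165072]), 'attitude': array([  55.18491764,   -1.3424866 , -147.11865784])}
```

View pics/top0b.png

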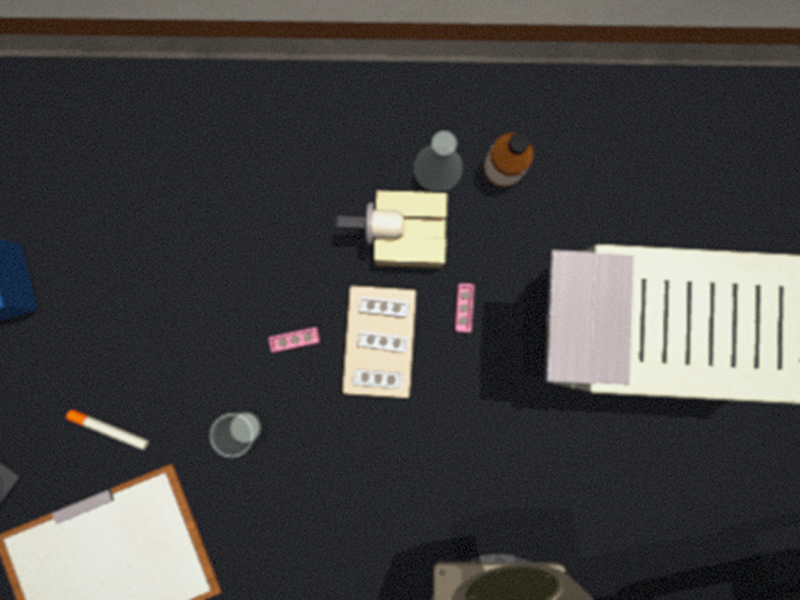

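View pics/side0b.png

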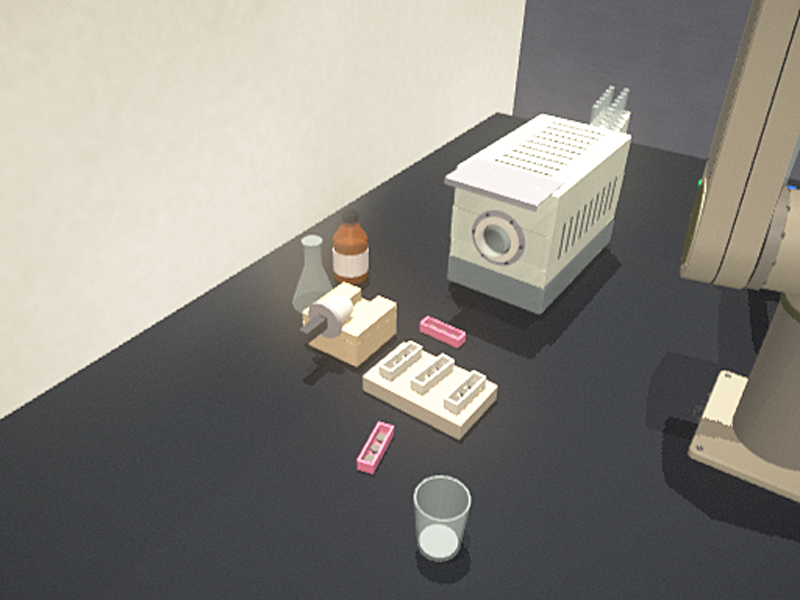

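Top view (800-scale): three white boats on the slab at (383,308), (382,343) and (377,379). The plug is on the brick, with its handle at (352,222) and flange at (371,223). The furnace's front deflector edge is at x≈549, rows 251 to 383. Pink look-alikes are at (294,340) and (465,307), beaker (235,435), flask (440,165), bottle (508,160). The side view shows the tube mouth at (498,240).

```bash
python3 - <<'E'
import cv2
a=cv2.imread('pics/top0.png')[115:260,205:420]; cv2.imwrite('pics/c1.png',cv2.resize(a,None,fx=3.7,fy=3.7,interpolation=cv2.INTER_CUBIC))
a=cv2.imread('pics/side0.png')[90:290,190:420]; cv2.imwrite('pics/c2.png',cv2.resize(a,None,fx=3,fy=3,interpolation=cv2.INTER_CUBIC))
E
```

```text
(no output)
```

View pics/c1.png

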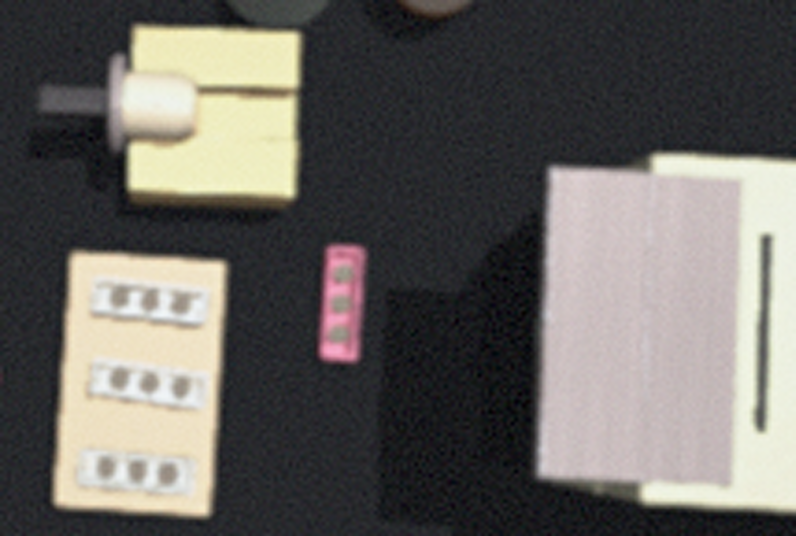

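View pics/c2.png

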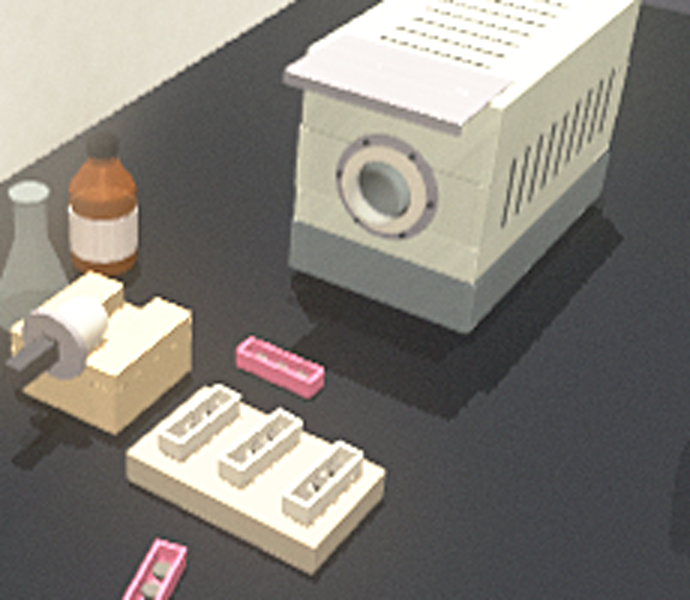

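c1 shows boat ends, the plug (handle tip at (40,100), flange at x≈117, y 55 to 148) and the deflector front edge from (548,167) to (535,478). c2 shows the tube mouth, centred about (383,190). Next step is converting these to positions.

```bash
python3 - <<'E'
from h import *
t=load('top0'); s=load('side0')
T=lambda u,v,z:atz(t,205+(u+.5)/3.7-.5,115+(v+.5)/3.7-.5,z)
S=lambda u,v:(190+(u+.5)/3-.5,90+(v+.5)/3-.5)
f1,f2=T(548,167,242),T(535,478,242); print('defl',f1,f2,np.linalg.norm(f1-f2))
ed=(f1-f2)/np.linalg.norm(f1-f2); fx=np.array([ed[1],-ed[0],0]); print('axis',fx,np.degrees(np.arctan2(fx[1],fx[0])))
m=(f1+f2)/2+fx*32; m[2]=140; print('mouth top est',m, (proj(s,m)-[190,90])*3)
# side: mouth pixel intersect with z=140
print('mouth side',atz(s,*S(383,190),140))
# furnace front bottom corners from side at z=0
print('furn bottom corners',atz(s,*S(290,262),0),atz(s,*S(471,330),0))
for n,a,b in(('near',(79,470),(195,474)),('mid',(90,379),(206,391)),('far',(91,295),(208,306))):
    p,q=T(*a,48),T(*b,48); d=q-p; print(n,(p+q)/2,np.linalg.norm(d),np.degrees(np.arctan2(d[1],d[0])))
for c in((71,252),(228,260),(212,517),(53,507)): print('slab',T(*c,30))
h=T(40,100,89);f=T(117,102,80); print('handle end',T(40,100,86),'flange c',f,np.linalg.norm(f-h),'flange top/bot',T(117,55,80),T(117,148,80),'nose',T(197,105,80))
for c in((131,26),(301,33),(297,200),(129,195)): print('brick',T(*c,64))
E
```

```text
defl [603.3798128  -27.15922166 242.        ] [430.10241225 -19.53132599 242.        ] 173.44521422195228
axis [-0.0439787  -0.99903247  0.        ] -92.52060708025984
mouth top est [515.33379401 -55.31431282 140.        ] [373.77059814 193.63726991]
mouth side [513.00543923 -67.39175083 140.        ]
furn bottom corners [ 623.62979407 -109.06197575    0.        ] [ 420.53520713 -102.98337887    0.        ]
near [417.96043497 206.48753271  48.        ] 80.3454954693138 -91.27222186897201
mid [478.16883016 199.71151823  48.        ] 81.02222762288017 -95.19151287562673
far [536.97960648 199.47795456  48.        ] 81.92759381977841 -94.66463809136722
slab [571.88765108 256.21542607  30.        ]
slab [567.58212769 144.45230004  30.        ]
slab [385.90031975 153.80090553  30.        ]
slab [391.54952514 265.82776638  30.        ]
handle end [669.3880844 274.334603   86.       ] flange c [669.91690398 222.65480126  80.        ] 52.157796714265515 flange top/bot [702.22171791 223.14222523  80.        ] [638.42037781 222.17957297  80.        ] nose [668.56252549 168.28431236  80.        ]
brick [726.4961393  214.54367137  64.        ]
brick [723.12746965  96.6293831   64.        ]
brick [606.63177899  98.50186471  64.        ]
brick [608.62265287 214.20938234  64.        ]
```

```bash
python3 - <<'E'
from h import *
t=load('top0'); s=load('side0')
T=lambda u,v,z:atz(t,205+(u+.5)/3.7-.5,115+(v+.5)/3.7-.5,z)
S=lambda u,v,z:atz(s,190+(u+.5)/3-.5,90+(v+.5)/3-.5,z)
P=lambda p:((proj(s,p)-[190,90]+.5)*3-.5).round(1)
print('slab side',S(127,462,30),S(315,553,30),S(385,473,30))
print('slab proj',[P(p) for p in((391.5,265.8,30),(385.9,153.8,30),(571.9,256.2,30))])
a,b=T(652,153,250),T(636,500,250); print('panel top',a,b)
print('proj panel corners', [P((p[0],p[1],z)) for p in(a,b) for z in (0,250)])
print('S top corner',S(497,107,250), 'defl',S(285,80,242),S(463,132,242))
E
```

```text
slab side [562.07197848 268.33054345  30.        ] [388.4405376  273.00742825  30.        ] [384.95530916 163.03934186  30.        ]
slab proj [array([316. , 545.6]), array([389. , 466.2]), array([125.7, 449.3])]
panel top [610.66418752 -82.76592805 250.        ] [419.34112581 -72.71593521 250.        ]
proj panel corners [array([288.4, 277.4]), array([306. ,  46.1]), array([459.4, 345.7]), array([500.3, 104.4])]
S top corner [419.70812192 -66.38638205 250.        ] defl [598.46521171 -24.03397639 242.        ] [430.01485795 -22.38929668 242.        ]
```

```bash
python3 - <<'E'
from h import *
a=np.radians(-92.8);th=np.radians(40)
z=np.array([np.sin(th)*np.cos(a),np.sin(th)*np.sin(a),-np.cos(th)]); y=np.array([-np.sin(a),np.cos(a),0]); y=y if y[0]>0 else -y
x=np.cross(y,z); G=np.c_[x,y,z]; S=R.from_euler('xyz',[180,0,16.776],degrees=True).as_matrix()
print(G, R.from_matrix(G@S.T).as_rotvec(), R.from_matrix(G).as_euler('xyz',degrees=True))
E
```

```text
[[ 0.03742109  0.99880614 -0.03140003]
 [ 0.76512989 -0.04884977 -0.64202021]
 [-0.64278761  0.         -0.76604444]] [-0.58497213  0.45722765  1.17621165] [-180.    40.    87.2]
```

Call:
{"op": "step_arm", "data": {"targets": [[[13,26,26,-0.049,0.038,0.098],[26,52,52,-0.097,0.076,0.196],[39,78,78,-0.146,0.114,0.294],[52,104,104,-0.195,0.152,0.392],[65,130,130,-0.244,0.191,0.49],[78,156,156,-0.292,0.229,0.588],[91,182,182,-0.341,0.267,0.686],[106,212,190,-0.39,0.305,0.784],[121,242,190,-0.439,0.343,0.882],[136,272,190,-0.487,0.381,0.98],[151,302,190,-0.536,0.419,1.078],[166,332,190,-0.585,0.457,1.176]]], "fingers": -0.06, "newtons": 40}}

```text
time: 1.1
tool_pos: [339.5, -240.9, 443.3]
tcp_rot: [-180.0, 40.1, 87.5]
ft_force: [-0.1, -0.1, -0.4]
finger_gap: 45.3
grip_force: 0.0
```

Call:
{"op": "step_arm", "data": {"targets": [[[15,31,0,0,0,0],[30,62,0,0,0,0],[45,93,0,0,0,0],[60,124,0,0,0,0],[75,155,0,0,0,0],[90,186,0,0,0,0],[105,217,-10,0,0,0],[120,248,-25,0,0,0],[135,279,-40,0,0,0],[150,310,-60,0,0,0],[165,335,-80,0,0,0],[178,347,-112,0,0,0]]]}}

```text
time: 2.1
tool_pos: [518.4, 107.7, 331.6]
tcp_rot: [179.8, 39.9, 87.2]
ft_force: [1.5, 0.3, 1.2]
finger_gap: 45.1
grip_force: 0.0
```

```bash
python3 - <<'E'
from h import *
from bench import r
t=r.sense(); print(t['time'],t['joint_pos'].round(1),t['tool_pos'].round(1),t['tcp_rot'].round(1),t['finger_gap'])
s=snap('wrist','w1'); print(s['eye'],s['attitude'],s['mtx'])
cv2.imwrite('pics/w1b.png',cv2.resize(s['img'],(800,600),interpolation=cv2.INTER_CUBIC))
E
```

```text
2.1 [ 27.1  10.8  81.8 -35.6 106.4  25.3] [518.4 107.7 331.6] [179.8  39.9  87.2] 45.112972764259844
[524.59728184 239.33183063 378.81219165] [-55.77500506  -0.17192174  -2.72542643] [[292.44939529   0.         249.72900313]
 [  0.         292.44939529 188.87002686]
 [  0.           0.           1.        ]]
```

View pics/w1b.png

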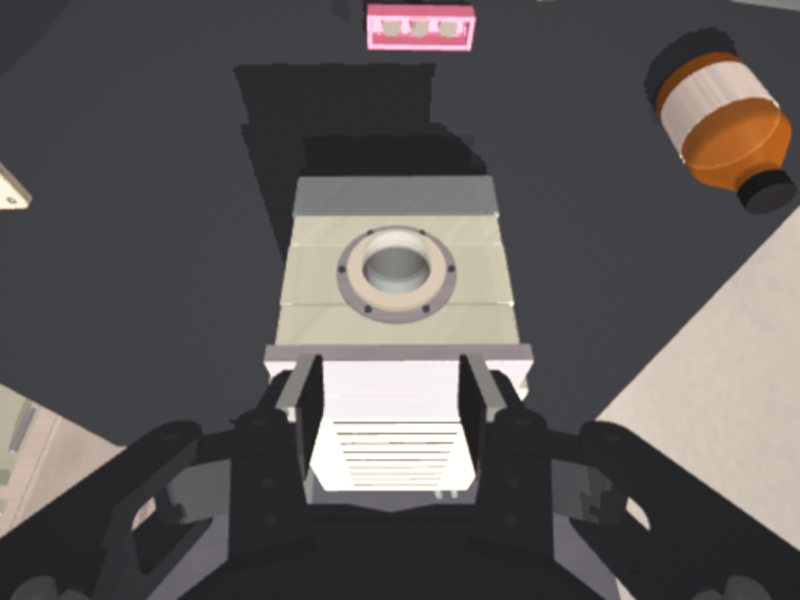

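The wrist view shows the furnace front. The tube mouth is about (396,262), the bolt ring centre (397,273), and the deflector front edge runs from (266,350) to (532,350). I'll overlay the predicted mouth on the wrist and side views.

```bash
cat > ov.py <<'E'
from h import *
def circ(s,c,ax,rad,n=72):
    ax=np.array(ax)/np.linalg.norm(ax); u=np.cross(ax,[0,0,1]); u/=np.linalg.norm(u); v=np.cross(u,ax)
    return np.array([proj(s,c+rad*(np.cos(t)*u+np.sin(t)*v)) for t in np.linspace(0,2*np.pi,n)])
def draw(s,box,f,curves):
    x0,y0,x1,y1=box; im=cv2.resize(s['img'][y0:y1,x0:x1],None,fx=f,fy=f,interpolation=cv2.INTER_CUBIC); o=im.copy()
    for c,col in curves: cv2.polylines(o,[np.round(((c-[x0,y0]+.5)*f-.5)).astype(int)],False,col,1,cv2.LINE_AA)
    return np.hstack([im,o])
E
python3 - <<'E'
from ov import *
m=np.array([515,-54,140.]); a=np.radians(-92.8); ax=np.array([np.cos(a),np.sin(a),0])
ims=[]
for f,b,k in(('w1',(205,130,305,220),4),('side0',(290,125,350,180),6.6667)):
    s=load(f); cs=[(circ(s,m,ax,25),(0,0,255)),(circ(s,m,ax,29),(0,255,0)),(circ(s,m+25*ax,ax,29),(255,0,0))]
    ims.append(cv2.resize(draw(s,b,k,cs),(800,300)))
cv2.imwrite('pics/ov1.png',np.vstack(ims))
w=load('w1'); L=lambda u,v,z:atz(w,(u+.5)*.64-.5,(v+.5)*.64-.5,z)
print('defl w',L(266,350,240),L(532,350,240))
E
```

```text
defl w [430.97928908 -23.72550827 240.        ] [605.0658313  -33.02252036 240.        ]
```

View pics/ov1.png

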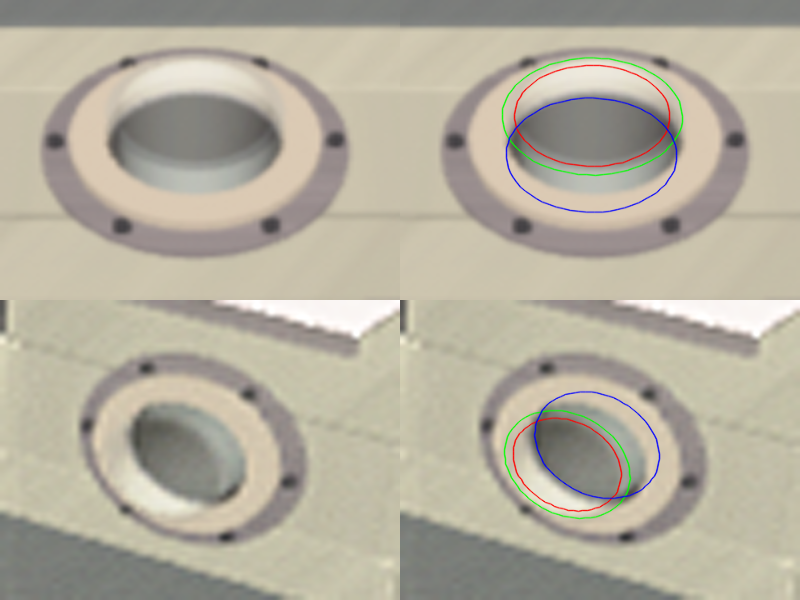

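The overlay agrees with the tube rim to about 1 mm, so the mouth is about (516,-54,140) with axis yaw about -93°. I'll start with the far boat and move above it.

Call:
{"op": "step_arm", "data": {"targets": [[[2,14,-26,0,0,0],[5,28,-52,0,0,0],[7,42,-78,0,0,0],[10,56,-104,0,0,0],[12,70,-130,0,0,0],[15,85,-155,0,0,0],[17,99,-181,0,0,0],[20,113,-207,0,0,0],[22,127,-231,0,0,0],[22,127,-231,0,0,0],[22,127,-231,0,0,0],[22,127,-231,0,0,0]]]}}

```text
time: 3.15
tool_pos: [539.4, 231.2, 101.0]
tcp_rot: [180.0, 40.0, 87.2]
ft_force: [0.2, -0.5, 1.1]
finger_gap: 45.2
grip_force: 0.0
```

```bash
python3 - <<'E'
from h import *
from bench import r
s=snap('wrist','w2'); t=r.sense(); print(t['joint_pos'].round(1),t['tool_pos'].round(1),t['tcp_rot'].round(1))
cv2.imwrite('pics/w2b.png',cv2.resize(s['img'],(800,600),interpolation=cv2.INTER_CUBIC))
print(s['eye'])
E
```

```text
[ 35.2  35.5  75.3 -30.6  95.6  42.4] [539.9 231.3 101.9] [179.9  40.   87.1]
[545.99267287 362.86881857 147.90343862]
```

View pics/w2b.png

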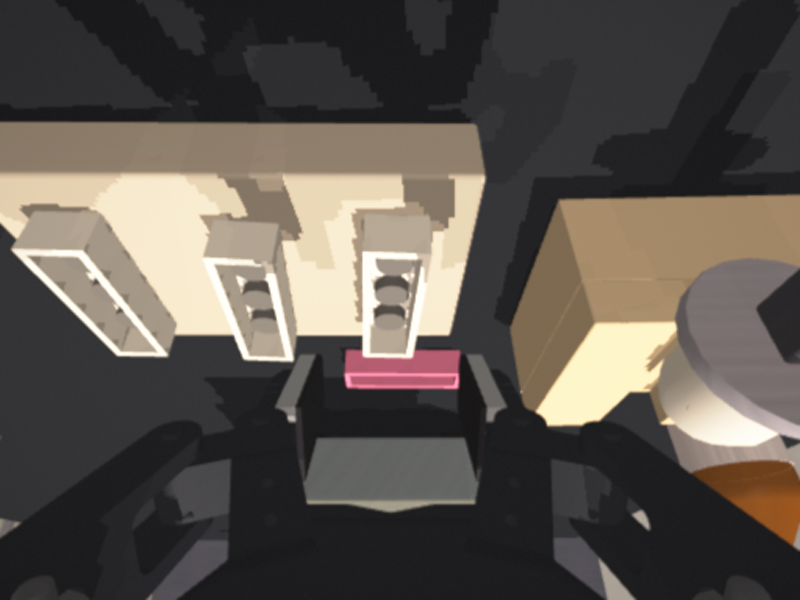

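The wrist view shows the far boat between the fingers. Rear rim corners of the three boats are (362,250)/(428,255), (205,260)/(280,263) and (15,248)/(82,258). I'll cross-check their positions.

```bash
python3 - <<'E'
from h import *
w=load('w2'); L=lambda p:atz(w,(p[0]+.5)*.64-.5,(p[1]+.5)*.64-.5,48)
for n,c in(('far',((362,250),(428,255),(363,357),(412,357))),('mid',((205,260),(280,263),(247,358),(293,360))),('near',((15,248),(82,258),(122,355),(170,352)))):
    q=np.array([L(p) for p in c]); a=(q[0]+q[1])/2;b=(q[2]+q[3])/2;d=b-a; print(n,((a+b)/2).round(1),a.round(1),np.linalg.norm(d).round(1),np.linalg.norm(q[0]-q[1]).round(1),np.degrees(np.arctan2(d[1],d[0])).round(1))
E
```

```text
far [538.1 201.8  48. ] [541.6 241.5  48. ] 79.8 22.8 -95.1
mid [482.4 201.1  48. ] [487.9 239.3  48. ] 77.3 25.9 -98.2
near [421.  209.5  48. ] [423.1 247.2  48. ] 75.6 20.4 -93.1
```

Call:
{"op": "step_arm", "data": {"targets": [[[0,0,-12,0,0,0],[0,0,-24,0,0,0],[0,0,-34,0,0,0],[0,0,-40,0,0,0],[0,0,-44,0,0,0],[0,0,-44,0,0,0],[0,0,-44,0,0,0]]]}}

```text
time: 3.78
tool_pos: [539.1, 231.3, 56.0]
tcp_rot: [-180.0, 40.0, 87.2]
ft_force: [-0.9, 0.3, 0.3]
finger_gap: 45.2
grip_force: 0.0
```

Call:
{"op": "step_arm", "data": {"targets": [[[0,0,0,0,0,0],[0,0,0,0,0,0],[0,0,0,0,0,0],[0,0,0,0,0,0],[0,0,0,0,0,0],[0,0,0,0,0,0]]], "fingers": 1}}

```text
time: 4.28
tool_pos: [539.7, 231.9, 57.0]
tcp_rot: [179.9, 40.0, 87.1]
ft_force: [0.5, 1.7, 5.7]
finger_gap: 22.6
grip_force: 40.1
```

Call:
{"op": "step_arm", "data": {"targets": [[[0,0,20,0,0,0],[0,0,50,0,0,0],[0,0,80,0,0,0],[-1,-20,92,0,0,0],[-3,-45,92,0,0,0],[-6,-75,92,0,0,0],[-9,-105,92,0,0,0],[-12,-135,92,0,0,0],[-15,-160,92,0,0,0],[-18,-180,92,0,0,0],[-18,-193,92,0,0,0],[-18,-195,92,0,0,0]]]}}

```text
time: 5.28
tool_pos: [520.6, 34.5, 148.1]
tcp_rot: [-180.0, 40.0, 87.1]
ft_force: [-0.3, -0.3, -0.7]
finger_gap: 23.1
grip_force: 39.6
```

Call:
{"op": "step_arm", "data": {"targets": [[[0,0,0,0,0,0],[0,0,0,0,0,0]]]}}

```text
time: 5.45
tool_pos: [521.5, 37.3, 148.3]
tcp_rot: [180.0, 40.0, 87.2]
ft_force: [-1.3, 0.8, -0.2]
finger_gap: 23.1
grip_force: 39.6
```

```bash
python3 - <<'E'
from ov import *
from bench import r
a=snap('wrist','w3');b=snap('side','s3'); t=r.sense(); print(t['joint_pos'].round(1),t['tool_pos'].round(1),t['tcp_rot'].round(1),t['finger_gap'])
m=np.array([516,-54,140.]); an=np.radians(-93); ax=np.array([np.cos(an),np.sin(an),0])
ims=[]
for s,bx in((a,(160,120,340,255)),(b,(250,110,430,245))):
    cs=[(circ(s,m,ax,25),(0,0,255)),(circ(s,m,ax,29),(0,255,0))]
    ims.append(cv2.resize(draw(s,bx,3,cs)[:, 540:],(400,300)))
cv2.imwrite('pics/w3b.png',cv2.resize(np.hstack(ims),(800,300)))
E
```

```text
[ 20.9  15.4  96.4 -36.1  87.3  31.6] [521.5  37.7 148.2] [180.   40.   87.2] 22.973482838372806
```

View pics/w3b.png

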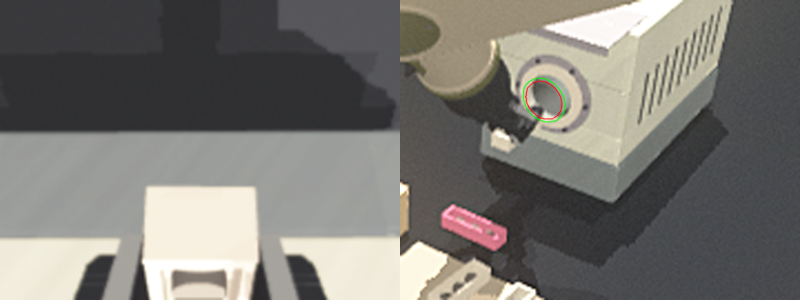

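The held boat is level and centred in the gripper, with the tube mouth ahead of it. I'll feed it in while watching the force.

Call:
{"op": "step_arm", "data": {"targets": [[[0,-8,0,0,0,0],[-1,-16,0,0,0,0],[-1,-24,0,0,0,0],[-2,-32,0,0,0,0],[-2,-38,0,0,0,0],[-2,-38,0,0,0,0]]]}}

```text
time: 6.05
tool_pos: [518.9, -2.9, 148.3]
tcp_rot: [180.0, 40.0, 87.1]
ft_force: [0.1, 0.4, -0.5]
finger_gap: 22.9
grip_force: 39.6
```

Call:
{"op": "step_arm", "data": {"targets": [[[0,-8,0,0,0,0],[-1,-16,0,0,0,0],[-1,-22,0,0,0,0],[-1,-28,0,0,0,0],[-1,-28,0,0,0,0]]]}}

```text
time: 6.47
tool_pos: [518.0, -30.6, 148.3]
tcp_rot: [180.0, 40.0, 87.1]
ft_force: [-0.6, -0.2, -1.0]
finger_gap: 22.9
grip_force: 39.6
```

Call:
{"op": "step_arm", "data": {"targets": [[[0,0,-1.5,0,0,0],[0,0,-3,0,0,0],[0,0,-4,0,0,0],[0,0,-4,0,0,0]]]}}

```text
time: 6.8
tool_pos: [518.3, -29.3, 144.7]
tcp_rot: [180.0, 40.0, 87.2]
ft_force: [-1.8, -0.7, 3.6]
finger_gap: 22.9
grip_force: 39.9
```

```bash
python3 - <<'E'
from ov import *
b=snap('side','s4')
m=np.array([516,-54,140.]); an=np.radians(-93); ax=np.array([np.cos(an),np.sin(an),0])
cv2.imwrite('pics/s4b.png',draw(b,(290,120,370,200),5,[(circ(b,m,ax,25),(0,0,255)),(circ(b,m,ax,29),(0,255,0))]))
E
```

```text
(no output)
```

View pics/s4b.png

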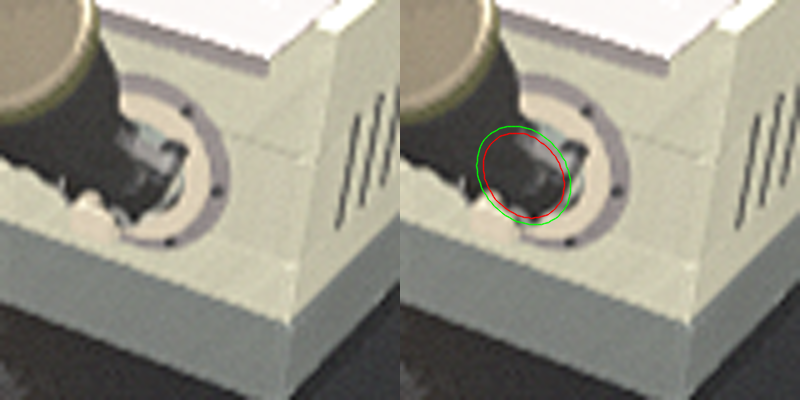

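Call:
{"op": "step_arm", "data": {"targets": [[[0,0,0,0,0,0],[0,0,0,0,0,0],[0,0,0,0,0,0],[0,5,0,0,0,0],[1,20,0,0,0,0],[2,35,0,0,0,0],[3,50,0,0,0,0],[3,54,-6,0,0,0]]], "fingers": -0.06}}

```text
time: 7.52
tool_pos: [522.4, 27.3, 139.2]
tcp_rot: [179.8, 39.9, 87.2]
ft_force: [0.3, 0.9, 0.9]
finger_gap: 45.4
grip_force: 0.0
```

Call:
{"op": "step_arm", "data": {"targets": [[[0,0,0,0,0,0],[0,0,0,0,0,0],[0,0,0,0,0,0],[0,0,0,0,0,0],[0,-10,0,0,0,0],[-1,-20,0,0,0,0],[-1,-28,0,0,0,0],[-2,-36,0,0,0,0],[-2,-42,0,0,0,0],[-3,-48,0,0,0,0],[-3,-54,0,0,0,0],[-3,-54,0,0,0,0]]], "fingers": 1}}

```text
time: 8.52
tool_pos: [518.0, -30.6, 138.4]
tcp_rot: [180.0, 40.0, 87.1]
ft_force: [-0.8, 0.5, -0.5]
finger_gap: 0.1
grip_force: 0.0
```

```bash
python3 - <<'E'
from h import *
from bench import r
t=r.sense(); print(t['time'],t['tool_pos'].round(1),t['tcp_rot'].round(1),t['ft_force'].round(1))
E
```

```text
8.5167 [518.  -30.6 138.4] [180.   40.   87.1] [-0.8  0.5 -0.5]
```

Call:
{"op": "step_arm", "data": {"targets": [[[1,20,0,0,0,0],[3,50,0,0,0,0],[0,80,0,0,0,0],[-8,110,0,0,0,0],[-16,140,0,0,0,0],[-24,170,-5,0,0,0],[-30,200,-15,0,0,0],[-34,230,-25,0,0,0],[-35,250,-35,0,0,0],[-35,261,-38,0,0,0],[-35,261,-38,0,0,0],[-35,261,-38,0,0,0]]], "fingers": -0.06}}

```text
time: 9.52
tool_pos: [483.3, 231.3, 100.3]
tcp_rot: [-180.0, 40.0, 87.2]
ft_force: [-0.6, -1.2, 0.9]
finger_gap: 45.3
grip_force: 0.0
```

```bash
python3 - <<'E'
from ov import *
from bench import r
t=r.sense(); print(t['tool_pos'].round(1),t['finger_gap'])
a=load('side0');b=snap('side','s5'); snap('wrist','w5')
m=np.array([516,-54,140.]); an=np.radians(-93); ax=np.array([np.cos(an),np.sin(an),0])
d=np.abs(a['img'].astype(int)-b['img']).max(2)
for x in(-30,-20,-10,-4,0,6,12,20): # boat rim points along the axis, left & right walls
    print(x,[(lambda q:(q.round(0),d[int(round(q[1])),int(round(q[0]))]))(proj(b,m+x*ax+np.array([sx*10.5,0,-4]))) for sx in(-1,1)])
E
```

```text
[483.3 231.3 100.3] 45.33006665112692
-30 [(array([312., 161.]), np.int64(104)), (array([305., 159.]), np.int64(27))]
-20 [(array([314., 160.]), np.int64(94)), (array([307., 158.]), np.int64(79))]
-10 [(array([316., 159.]), np.int64(18)), (array([309., 156.]), np.int64(87))]
-4 [(array([317., 158.]), np.int64(20)), (array([310., 155.]), np.int64(66))]
0 [(array([317., 157.]), np.int64(20)), (array([311., 155.]), np.int64(26))]
6 [(array([319., 156.]), np.int64(18)), (array([312., 154.]), np.int64(26))]
12 [(array([320., 155.]), np.int64(17)), (array([313., 153.]), np.int64(27))]
20 [(array([321., 154.]), np.int64(21)), (array([314., 152.]), np.int64(27))]
```

```bash
python3 - <<'E'
from h import *
for f in('side0','s5'):
    g=cv2.cvtColor(load(f)['img'],cv2.COLOR_BGR2GRAY)
    print(f)
    for v in range(136,176,2): print(v,' '.join(f'{g[v,u]:3d}' for u in range(296,338,2)))
E
```

```text
side0
136 189 189 184 178 180 188 177 143 110 148 146 144 142 154 184 196 191 191 192 191 196
138 186 185 186 189 195 161 136 137 117 167 166 156 150 147 147 161 197 191 195 194 193
140 186 185 187 190 167 143 157 190 207 201 200 203 201 177 145 150 154 195 193 194 196
142 187 187 188 189 139 158 204 200 201 200 202 201 199 201 210  99 116 151 197 192 196
144 182 185 190 167 141 205 199 202 145 140 152 174 196 199 203 210 155 145 162 194 195
146 185 186 192 137 157 199 202 132 117 129 140 157 159 184 199 199 201 140 144 174 190
148 186 184 190  87 189 196 184  81  90  95 107 137 164 166 192 195 203 169 142 165 191
150 186 185 187 138 205 190 179  78  96 103 108 116 143 174 169 203 199 199 143 146 193
152 188 187 191 157 193 190 186 100 102 112 121 121 125 161 169 182 199 199 138 139 195
154 188 186 190 182 166 191 200 151 114 119 128 130 129 148 166 156 201 199 140 134 180
156 191 192 193 195 133 191 207 207 124 122 131 134 137 143 157 152 197 199 151 135 180
158 194 190 192 194 176 186 212 225 210 128 135 134 137 136 147 155 197 199  80 100 184
160 191 192 195 194 195 139 204 225 23
[... 1728 characters left out ...]
 130 130 130 135 131 131 128 130 130 131 133 127 129 125 130 127 128 128 132 128 131
162 132 130 126 128 134 132 130 129 129 127 128 130 133 130 129 131 130 130 129 130 130
164 131 131 128 131 128 133 132 133 131 132 130 130 132 129 131 128 131 130 128 128 133
166 133 131 131 130 132 128 128 128 132 131 129 130 130 130 130 130 126 127 132 162 175
168 128 128 130 130 128 128 129 131 130 129 130 128 134 128 125 126 161 184 183 183 176
170 133 127 128 128 129 130 128 130 132 129 126 129 126 131 166 181 181 181 181 177 178
172 128 131 131 131 128 128 133 131 127 129 132 161 178 178 179 177 178 176 174 176 175
174 127 130 131 128 128 127 127 129 121 117 115 139 165 182 180 178 178 177 179 175 176
```

Call:
{"op": "step_arm", "data": {"targets": [[[0,0,-12,0,0,0],[0,0,-24,0,0,0],[0,0,-34,0,0,0],[0,0,-40,0,0,0],[0,0,-44,0,0,0],[0,0,-44,0,0,0]]]}}

```text
time: 10.12
tool_pos: [482.4, 230.8, 54.8]
tcp_rot: [-179.9, 40.1, 87.3]
ft_force: [-0.8, -0.4, 0.3]
finger_gap: 45.4
grip_force: 0.0
```

Call:
{"op": "step_arm", "data": {"targets": [[[0,0,0,0,0,0],[0,0,0,0,0,0],[0,0,0,0,0,0],[0,0,0,0,0,0],[0,0,0,0,0,0],[0,0,0,0,0,0]]], "fingers": 1}}

```text
time: 10.62
tool_pos: [483.5, 231.8, 56.7]
tcp_rot: [179.9, 40.0, 87.2]
ft_force: [0.3, 0.8, 1.1]
finger_gap: 22.7
grip_force: 42.3
```

Call:
{"op": "step_arm", "data": {"targets": [[[0,0,20,0,0,0],[0,0,50,0,0,0],[0,0,80,0,0,0],[4,-20,92,0,0,0],[10,-45,92,0,0,0],[16,-75,92,0,0,0],[22,-105,92,0,0,0],[28,-135,92,0,0,0],[34,-160,92,0,0,0],[37,-180,92,0,0,0],[38,-193,92,0,0,0],[38,-195,92,0,0,0]]]}}

```text
time: 11.62
tool_pos: [521.0, 34.6, 148.4]
tcp_rot: [180.0, 40.0, 87.1]
ft_force: [0.5, -0.5, -0.2]
finger_gap: 22.5
grip_force: 42.1
```

```bash
python3 - <<'E'
from h import *
b=snap('side','s6')['img'].astype(int); a=load('s3')['img'].astype(int)
ga,gb=a.mean(2),b.mean(2)
for n,g in(('s3',ga),('s6',gb)):
    print(n)
    for v in range(140,172,2): print(v,' '.join(f'{g[v,u]:3.0f}' for u in range(296,336,2)))
w=snap('wrist','w6')
E
```

```text
s3
140  60 159 190 191 170 150 162 187 206 200 203 202 203 179 150 152 150 192 191 192
142  58  79 196 189 138 160 203 202 201 206 204 202 198 199 207  97 112 153 195 192
144  59  65 201 174 142 206 200 203 144 140 151 176 197 203 201 211 155 149 164 194
146  58  54 207 138 162 200 202 134 115 131 143 160 160 184 203 201 203 140 144 175
148  62  49 211  90 188 201 184  83  82  91 110 133 169 170 190 201 204 170 146 166
150  60  51 194 142 211 194 178  78  92 103 110 117 145 177 170 201 198 203 144 148
152  59  55  71 154 196 191 189  97 103 114 119 123 129 160 172 187 199 202 144 148
154  52  56  59  62 180 192 200 158 113 118 126 130 135 149 166 160 200 203 140 140
156  58  55  99  74 154 196 218 198 138 127 130 136 137 140 158 157 201 204 155 138
158  57  55  92 127 151 184 160  65  78 122 134 134 138 139 152 154 198 201  84 102
160  55  54  55 121 147 152 153 122  71 133 152 130 135 133  71 209 200 190 145 143
162  51  53  50  54  73 115 157 158  95 211 239 212 171 152 197 198 200 146 140 164
164  61  62  58  64  92  72  84 104 138 194 214 203 192 199 199 203 159 141 147 195
166  
[... 893 characters left out ...]
 171 195 186 199 205 139 142
156  57  56  93 106 133 193 209 191 168 194 137  99 192 190 183 178 199 202 155 142
158  54  59  68 122 154 146 153  53  78 120 210 197 186 188 175 152 204 202  80 102
160  51  52  56  62 131 154 151 167 107  75 206 185 187 148  73 209 198 190 149 142
162  51  54  53  53  77  75 136 168 104 203 201 183 186 151 194 200 200 148 138 167
164  59  57  58  61  88  97  83  81 117 195 196 207 194 200 201 203 159 141 146 190
166  40  52  59  63  86  47  59  54 204 163 192 203 205 204 187 155 134 144 184 188
168 164  74  49  48  51  53  46 134 196 165 150 131 140 128  65 140 172 201 195 203
170 250 253  85  85  53  50  82 191 199 195 193 196 189 179 191 198 195 194 194 194
```

The first boat now shows bright inside the bore, so I'll feed the second.

Call:
{"op": "step_arm", "data": {"targets": [[[0,0,0,0,0,0],[0,-8,0,0,0,0],[-1,-16,0,0,0,0],[-1,-24,0,0,0,0],[-2,-32,0,0,0,0],[-2,-38,0,0,0,0],[-2,-38,0,0,0,0]]]}}

```text
time: 12.3
tool_pos: [518.9, -2.8, 148.3]
tcp_rot: [-180.0, 40.0, 87.1]
ft_force: [0.6, -0.1, -1.4]
finger_gap: 22.9
grip_force: 42.1
```

Call:
{"op": "step_arm", "data": {"targets": [[[0,-7,0,0,0,0],[-1,-14,0,0,0,0],[-1,-21,0,0,0,0],[-1,-28,0,0,0,0],[-1,-28,0,0,0,0]]]}}

```text
time: 12.72
tool_pos: [518.0, -30.8, 148.3]
tcp_rot: [180.0, 40.0, 87.1]
ft_force: [-0.7, -0.2, -0.5]
finger_gap: 22.8
grip_force: 42.1
```

Call:
{"op": "step_arm", "data": {"targets": [[[0,0,-1.5,0,0,0],[0,0,-3,0,0,0],[0,0,-4,0,0,0],[0,0,-4,0,0,0]]]}}

```text
time: 13.05
tool_pos: [518.3, -29.3, 144.3]
tcp_rot: [180.0, 40.0, 87.2]
ft_force: [-1.7, -0.2, 1.6]
finger_gap: 22.7
grip_force: 42.3
```

Call:
{"op": "step_arm", "data": {"targets": [[[0,0,0,0,0,0],[0,0,0,0,0,0],[0,0,0,0,0,0],[0,5,0,0,0,0],[1,20,0,0,0,0],[2,35,0,0,0,0],[3,50,0,0,0,0],[3,54,-6,0,0,0]]], "fingers": -0.06}}

```text
time: 13.72
tool_pos: [522.4, 27.3, 139.3]
tcp_rot: [179.8, 39.9, 87.2]
ft_force: [0.8, 0.9, 1.0]
finger_gap: 45.2
grip_force: 0.0
```

Call:
{"op": "step_arm", "data": {"targets": [[[0,0,0,0,0,0],[0,0,0,0,0,0],[0,0,0,0,0,0],[0,0,0,0,0,0],[0,-10,0,0,0,0],[-1,-20,0,0,0,0],[-1,-28,0,0,0,0],[-2,-36,0,0,0,0],[-2,-42,0,0,0,0],[-3,-48,0,0,0,0],[-3,-54,0,0,0,0],[-3,-54,0,0,0,0]]], "fingers": 1}}

```text
time: 14.72
tool_pos: [518.0, -30.6, 138.4]
tcp_rot: [180.0, 40.0, 87.1]
ft_force: [0.2, -0.0, -1.1]
finger_gap: -0.0
grip_force: 0.0
```

Call:
{"op": "step_arm", "data": {"targets": [[[1,20,0,0,0,0],[3,50,0,0,0,0],[-5,80,0,0,0,0],[-20,110,0,0,0,0],[-35,140,0,0,0,0],[-50,170,-5,0,0,0],[-65,200,-15,0,0,0],[-80,230,-25,0,0,0],[-92,255,-35,0,0,0],[-97,268,-38,0,0,0],[-97,268,-38,0,0,0],[-97,268,-38,0,0,0]]], "fingers": -0.06}}

```text
time: 15.72
tool_pos: [421.3, 238.7, 100.2]
tcp_rot: [180.0, 40.0, 87.3]
ft_force: [-0.4, -0.1, -0.4]
finger_gap: 45.3
grip_force: 0.0
```

Call:
{"op": "step_arm", "data": {"targets": [[[0,0,-12,0,0,0],[0,0,-24,0,0,0],[0,0,-34,0,0,0],[0,0,-40,0,0,0],[0,0,-44,0,0,0],[0,0,-44,0,0,0]]]}}

```text
time: 16.22
tool_pos: [420.7, 237.6, 55.0]
tcp_rot: [-179.9, 40.1, 87.2]
ft_force: [0.0, -0.3, 0.1]
finger_gap: 45.3
grip_force: 0.0
```

Call:
{"op": "step_arm", "data": {"targets": [[[0,0,0,0,0,0],[0,0,0,0,0,0],[0,0,0,0,0,0],[0,0,0,0,0,0],[0,0,0,0,0,0],[0,0,0,0,0,0]]], "fingers": 1}}

```text
time: 16.72
tool_pos: [421.6, 238.9, 56.8]
tcp_rot: [179.9, 40.0, 87.2]
ft_force: [1.1, 1.2, 2.5]
finger_gap: 23.3
grip_force: 40.0
```

Call:
{"op": "step_arm", "data": {"targets": [[[0,0,20,0,0,0],[0,0,50,0,0,0],[0,0,80,0,0,0],[10,-20,92,0,0,0],[25,-45,92,0,0,0],[40,-75,92,0,0,0],[55,-105,92,0,0,0],[70,-135,92,0,0,0],[85,-163,92,0,0,0],[95,-185,92,0,0,0],[100,-200,92,0,0,0],[100,-202,92,0,0,0]]]}}

```text
time: 17.72
tool_pos: [521.6, 33.8, 148.3]
tcp_rot: [180.0, 40.0, 87.0]
ft_force: [-0.9, -0.0, -0.3]
finger_gap: 23.0
grip_force: 39.7
```

```bash
python3 - <<'E'
from h import *
a=load('s6')['img'].astype(int).mean(2);b=snap('side','s7')['img'].astype(int).mean(2); c=load('s3')['img'].astype(int).mean(2)
p=(slice(144,164),slice(310,330))
print('s7-s6',np.abs(b-a)[p].mean(),'s7-s3',np.abs(b-c)[p].mean())
E
```

```text
s7-s6 3.1025 s7-s3 19.725
```

Call:
{"op": "step_arm", "data": {"targets": [[[0,0,0,0,0,0],[0,-8,0,0,0,0],[-1,-16,0,0,0,0],[-1,-24,0,0,0,0],[-2,-32,0,0,0,0],[-2,-38,0,0,0,0],[-2,-38,0,0,0,0]]]}}

```text
time: 18.35
tool_pos: [518.9, -2.7, 148.3]
tcp_rot: [180.0, 40.0, 87.1]
ft_force: [0.4, -1.1, -0.1]
finger_gap: 22.7
grip_force: 39.7
```

Call:
{"op": "step_arm", "data": {"targets": [[[0,-7,0,0,0,0],[-1,-14,0,0,0,0],[-1,-21,0,0,0,0],[-1,-28,0,0,0,0],[-1,-28,0,0,0,0]]]}}

```text
time: 18.77
tool_pos: [518.0, -30.9, 148.3]
tcp_rot: [180.0, 40.0, 87.1]
ft_force: [-1.0, 0.4, -1.5]
finger_gap: 22.5
grip_force: 39.7
```

Call:
{"op": "step_arm", "data": {"targets": [[[0,0,-1.5,0,0,0],[0,0,-3,0,0,0],[0,0,-4,0,0,0],[0,0,-4,0,0,0]]]}}

```text
time: 19.1
tool_pos: [518.3, -29.4, 144.5]
tcp_rot: [180.0, 40.0, 87.2]
ft_force: [-1.7, -0.2, 0.7]
finger_gap: 23.2
grip_force: 39.8
```

Call:
{"op": "step_arm", "data": {"targets": [[[0,0,0,0,0,0],[0,0,0,0,0,0],[0,0,0,0,0,0],[0,5,0,0,0,0],[1,20,0,0,0,0],[2,35,0,0,0,0],[3,50,0,0,0,0],[3,54,-6,0,0,0]]], "fingers": -0.06}}

```text
time: 19.77
tool_pos: [522.4, 27.3, 139.3]
tcp_rot: [179.8, 39.9, 87.2]
ft_force: [-0.2, 0.4, -0.2]
finger_gap: 45.4
grip_force: 0.0
```

Call:
{"op": "step_arm", "data": {"targets": [[[0,0,0,0,0,0],[0,0,0,0,0,0],[0,0,0,0,0,0],[0,0,0,0,0,0],[0,-10,0,0,0,0],[-1,-20,0,0,0,0],[-1,-28,0,0,0,0],[-2,-36,0,0,0,0],[-2,-42,0,0,0,0],[-3,-48,0,0,0,0],[-3,-54,0,0,0,0],[-3,-54,0,0,0,0]]], "fingers": 1}}

```text
time: 20.77
tool_pos: [518.0, -30.7, 138.4]
tcp_rot: [180.0, 40.0, 87.1]
ft_force: [-0.3, -0.0, -0.4]
finger_gap: 0.1
grip_force: 0.0
```

Call:
{"op": "step_arm", "data": {"targets": [[[1,20,0,0,0,0],[3,50,0,0,0,0],[5,80,20,0,0,0],[25,105,45,0,0,0],[47,130,60,0,0,0],[69,160,62,0,0,0],[90,185,62,0,0,0],[110,212,62,0,0,0],[128,240,62,0,0,0.01],[142,265,62,0,0,0.02],[151,280,62,0,0,0.035],[151,287,62,0,0,0.035]]], "fingers": -0.06}}

```text
time: 21.77
tool_pos: [669.7, 259.6, 198.9]
tcp_rot: [-180.0, 40.0, 89.3]
ft_force: [-0.6, -0.0, -1.3]
finger_gap: 45.3
grip_force: 0.0
```

Call:
{"op": "step_arm", "data": {"targets": [[[0,0,-20,0,0,0],[0,0,-40,0,0,0],[0,0,-55,0,0,0],[0,0,-60,0,0,0],[0,0,-60,0,0,0]]]}}

```text
time: 22.18
tool_pos: [667.4, 255.7, 136.4]
tcp_rot: [-179.6, 40.2, 89.4]
ft_force: [0.5, -0.0, -0.1]
finger_gap: 45.5
grip_force: 0.0
```

```bash
python3 - <<'E'
from h import *
from bench import r
s=snap('wrist','w8'); t=r.sense(); print(t['time'],t['joint_pos'].round(1),t['tool_pos'].round(1),t['tcp_rot'].round(1),t['ft_force'].round(1))
snap('side','s8')
c=lambda n:cv2.resize(load(n)['img'],(400,300),interpolation=cv2.INTER_AREA)
cv2.imwrite('pics/w8b.png',cv2.resize(s['img'],(800,600),interpolation=cv2.INTER_CUBIC))
E
```

```text
22.2333 [ 31.8  50.9  48.3 -33.7 102.8  31.5] [668.3 256.2 138.6] [-179.8   40.1   89.3] [1.  0.1 0.5]
```

View pics/w8b.png

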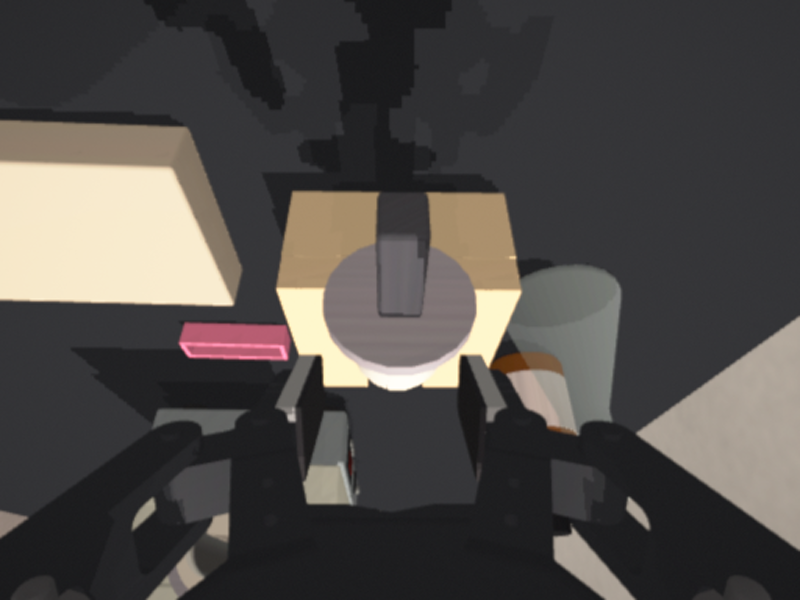

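The handle lies between the fingers. Its top face runs from the rear edge (377–428, 235) to the flange (378–423, 314), and the boats are gone from the slab.

```bash
python3 - <<'E'
from h import *
w=load('w8'); L=lambda u,v,z:atz(w,(u+.5)*.64-.5,(v+.5)*.64-.5,z)
print(L(402.5,235,89),L(400.5,314,89),L(377,235,89)-L(428,235,89))
print('flange top (z111)',L(400,242,111), 'flange L/R z78',L(323,302,78),L(476,302,78))
print('tcp z line x at plane z=89 between pads: midpoint fingers', L(298,375,130),L(484,375,130))
E
```

```text
[671.37552837 281.33197034  89.        ] [670.87012773 234.96309247  89.        ] [-15.69402595   0.15395929   0.        ]
flange top (z111) [670.43431278 303.72760843 111.        ] flange L/R z78 [638.33547283 226.95149571  78.        ] [702.6512385  226.45767619  78.        ]
tcp z line x at plane z=89 between pads: midpoint fingers [641.72170755 269.15301718 130.        ] [693.83094502 268.94835049 130.        ]
```

Call:
{"op": "step_arm", "data": {"targets": [[[1,1,-15,0,0,0],[1,1,-30,0,0,0],[1,1,-42,0,0,0],[1,1,-52,0,0,0],[1,1,-58,0,0,0],[1,1,-58,0,0,0],[1,1,-58,0,0,0]]]}}

```text
time: 22.87
tool_pos: [669.9, 258.3, 81.5]
tcp_rot: [-179.9, 40.0, 89.2]
ft_force: [-0.6, -0.2, -0.2]
finger_gap: 45.4
grip_force: 0.0
```

Call:
{"op": "step_arm", "data": {"targets": [[[0,0,0,0,0,0],[0,0,0,0,0,0],[0,0,0,0,0,0],[0,0,0,0,0,0],[0,0,0,0,0,0],[0,0,0,0,0,0],[0,0,0,0,0,0]]], "fingers": 1, "newtons": 80}}

```text
time: 23.45
tool_pos: [670.7, 258.8, 83.3]
tcp_rot: [179.9, 40.0, 89.1]
ft_force: [1.8, 2.4, 5.5]
finger_gap: 16.8
grip_force: 78.5
```

```bash
python3 - <<'E'
from h import *
from bench import r
t=r.sense(); print(t['tool_pos'].round(1),t['tcp_rot'].round(1),t['ft_force'].round(1),t['wrist_torque'].round(2)); snap('wrist','w9')
E
```

```text
[670.7 258.8  83.3] [179.9  40.   89.1] [1.8 2.4 5.5] [-0.28 -0.17  0.17]
```

Call:
{"op": "step_arm", "data": {"targets": [[[0,0,5,0,0,0],[0,0,15,0,0,0],[0,0,30,0,0,0],[0,0,45,0,0,0],[-4,0,57,0,0,0],[-16,-4,62,0,0,-0.005],[-36,-20,62,0,0,-0.012],[-56,-40,62,0,0,-0.02],[-76,-60,62,0,0,-0.028],[-96,-82,62,0,0,-0.037],[-114,-105,62,0,0,-0.037],[-130,-128,62,0,0,-0.037]]]}}

```text
time: 24.5
tool_pos: [539.1, 129.9, 145.8]
tcp_rot: [179.9, 39.9, 87.0]
ft_force: [0.6, -0.5, -1.6]
finger_gap: 17.0
grip_force: 78.6
```

Call:
{"op": "step_arm", "data": {"targets": [[[-10,-14,0,0,0,0],[-15,-22,0,0,0,0],[-16,-25,0,0,0,0],[-16,-25,0,0,0,0],[-16,-25,0,0,0,0],[-16,-25,0,0,0,0]]]}}

```text
time: 25.0
tool_pos: [524.9, 106.3, 144.9]
tcp_rot: [179.9, 39.9, 87.0]
ft_force: [-0.9, 0.5, -2.4]
finger_gap: 16.5
grip_force: 78.6
```

```bash
python3 - <<'E'
from h import *
from bench import r
t=r.sense(); print(t['tool_pos'].round(2),t['tcp_rot'].round(2),t['finger_gap'],t['wrist_torque'].round(2))
for n in('wrist','side','top'): snap(n,n[0]+'10')
# plug in the wrist picture before lifting (w9) and now: registration shift in the flange region
a,b=[cv2.cvtColor(load(n)['img'],cv2.COLOR_BGR2GRAY) for n in('w9','w10')]
tp=a[150:235,235:275]
m=cv2.matchTemplate(b[120:260,215:295],tp,cv2.TM_CCOEFF_NORMED); print(cv2.minMaxLoc(m))
for n,g in(('w9',a),('w10',b)):
    print(n)
    for v in range(120,260,7): print(v,' '.join(f'{g[v,u]:3d}' for u in range(180,330,7)))
E
```

```text
[524.86 106.29 144.87] [179.9   39.95  87.03] 16.45956047311118 [ 0.62 -0.04  0.02]
(-0.6494625210762024, 0.31574928760528564, (12, 0), (24, 55))
w9
120  47  28  28  27  28  28  27  27  28  27  33  34  48  48  48  47  47  48  48  48  47  48
127  48  40  28  27  27  28  27  27  28  28  28  29  48  47  48  47  47  47  48  48  53  54
134  50  48  47  41  28  28  28  27  28  28  27  49  48  47  48  51  52  47  52  55  54  54
141  54  54  54  54  53  27  28  27  27  43  48  48  48  47  48  55  54  54  54  54  54  54
148  43  34  34  33  34  28  28  27  28  27  29  30  47  47  49  54  54  55  55  55  55  55
155  35  34  34  34  35  30  28  28  27  28  27  29  27  31  54  55  54  54  54  55  54  54
162  54  54  36  34  34  35  33  35  27  28  28  27  34  45  54  54  55  53  55  55  54  55
169  34  34  34  35  34  34  33  33  28  27  26  27  34  34  35  33  34  34  35  43  55  54
176 119 118 119 119 116 116  95  96  95  96  95  95  96  96  96  76  81  82  81  80  82  56
183 147 147 147 148 144 144 144 144 144 144 144 144 144 144 144 144 146 147 147 147 147  89
190 147 147 147 147 144 144 144
[... 2032 characters left out ...]
  24  23  24  24  24  25  23  24  24  25  24  27  23  46
211  24  24  24  22  23  24  24  26  42  41  42  43  43  24  24  23  23  24  25  23  24  48
218  88  88  90  88  90  87  89  86  48  48  49  50  50  88  91  90  90  89  90  91  91  92
225  89  90  89  90  88  89  91  80  50  49  51  49  48  88  92  91  89  89  90  91  92  92
232  89  89  90  89  88  98  94  67  50  50  50  49  47  84  94  92  90  90  91  89  93  92
239  89  90  89  88  26  25  94  43  50  48  50  51  50  42  93  27  26  91  90  90  92  92
246  90  90  88  90  27  61  94  39  50  49  50  50  50  31  93  41  27  90  90  90  92  92
253  90  88  91  37  25  93  94  31  81  79  79  69  60  23  94  91  27  49  92  91  95  92
```

Call:
{"op": "step_arm", "data": {"targets": [[[-1,-12,0,0,0,0],[-1,-25,0,0,0,0],[-2,-37,0,0,0,0],[-3,-50,0,0,0,0],[-3,-60,0,0,0,0],[-3.5,-65,0,0,0,0],[-3.5,-70,0,0,0,0],[-4,-75,0,0,0,0],[-4,-75,0,0,0,0]]]}}

```text
time: 25.9
tool_pos: [520.1, 29.8, 144.4]
tcp_rot: [180.0, 40.0, 87.0]
ft_force: [-0.3, 0.2, -2.9]
finger_gap: 16.9
grip_force: 78.8
```

```bash
python3 - <<'E'
from h import *
from bench import r
t=r.sense(); print(t['tool_pos'].round(2),t['tcp_rot'].round(2),t['ft_force'].round(1),t['wrist_torque'].round(2))
snap('wrist','w11')
g=cv2.cvtColor(load('w11')['img'],cv2.COLOR_BGR2GRAY)
for v in range(204,232,3): print(v,' '.join(f'{g[v,u]:3d}' for u in range(215,285,5)))
E
```

```text
[520.14  29.78 144.43] [179.97  40.    87.02] [-0.3  0.2 -2.9] [ 0.64 -0.05  0.05]
204 158 160 160 161 158 158 160 160 161 159 161 161 160 162
207 159 161 160 160 157 160 159 160 159 160 163 160 162 162
210 161 160 161 157 126 127 127 128 126 128 129 160 163 162
213 161 161 161 139  90  89  89  90  92  91  90 155 162 162
216 160 161 160 110  90  89  90  92  90  92  92 148 161 161
219 162 160 160 109  89  89  93  90  92  94  90 144 162 159
222 162 161 161 101  88  93  90  92  94  93  90 144 162 161
225 164 163 166 104  93  91  92  94  93  91  90 131 166 165
228 231 187 167  99  91  93  94  93  90  89  93 123 167 215
231 236 169 167  94  93  93  93  91  90  92  89 115 167 173
```

Call:
{"op": "step_arm", "data": {"targets": [[[0,-5,0,0,0,0],[-0.5,-10,0,0,0,0],[-1,-15,0,0,0,0],[-1,-20,0,0,0,0],[-1,-20,0,0,0,0]]]}}

```text
time: 26.37
tool_pos: [519.1, 9.6, 144.4]
tcp_rot: [180.0, 40.0, 87.0]
ft_force: [0.2, 0.7, -1.8]
finger_gap: 16.6
grip_force: 78.8
```

Call:
{"op": "step_arm", "data": {"targets": [[[0,-4,0,0,0,0],[-0.5,-8,0,0,0,0],[-0.5,-12,0,0,0,0],[-0.5,-12,0,0,0,0]]]}}

```text
time: 26.7
tool_pos: [518.7, -2.3, 144.5]
tcp_rot: [180.0, 40.0, 87.0]
ft_force: [0.2, -0.3, -1.5]
finger_gap: 16.5
grip_force: 78.9
```

Call:
{"op": "step_arm", "data": {"targets": [[[0,-2,0,0,0,0],[0,-4,0,0,0,0],[0,-6,0,0,0,0],[0,-6,0,0,0,0]]]}}

```text
time: 27.03
tool_pos: [518.8, -7.7, 144.5]
tcp_rot: [180.0, 40.0, 87.0]
ft_force: [1.0, 0.4, -0.0]
finger_gap: 16.5
grip_force: 78.9
```

Call:
{"op": "step_arm", "data": {"targets": [[[0,-1,0,0,0,0],[0,-2,0,0,0,0],[0,-3,0,0,0,0],[0,-3,0,0,0,0]]]}}

```text
time: 27.37
tool_pos: [518.9, -10.5, 144.5]
tcp_rot: [180.0, 40.0, 87.1]
ft_force: [0.3, 2.2, 2.3]
finger_gap: 16.6
grip_force: 79.1
```

Call:
{"op": "step_arm", "data": {"targets": [[[0,-1,0,0,0,0],[0,-2,0,0,0,0],[0,-3,0,0,0,0],[0,-3,0,0,0,0]]]}}

```text
time: 27.7
tool_pos: [518.9, -11.9, 144.6]
tcp_rot: [179.9, 39.8, 87.1]
ft_force: [-3.0, 14.1, 5.9]
finger_gap: 16.8
grip_force: 80.8
```

Call:
{"op": "step_arm", "data": {"targets": [[[0,-1,0,0,0,0],[0,-2,0,0,0,0],[0,-2,0,0,0,0]]]}}

```text
time: 27.95
tool_pos: [518.9, -12.1, 144.8]
tcp_rot: [179.9, 39.7, 87.1]
ft_force: [-5.9, 25.5, 10.4]
finger_gap: 16.7
grip_force: 82.3
```

```bash
python3 - <<'E'
from h import *
from bench import r
t=r.sense(); print(t['tool_pos'].round(2),t['tcp_rot'].round(2),t['ft_force'].round(1),t['wrist_torque'].round(2))
snap('wrist','w12')
g=cv2.cvtColor(load('w12')['img'],cv2.COLOR_BGR2GRAY)
for v in range(204,232,3): print(v,' '.join(f'{g[v,u]:3d}' for u in range(215,285,5)))
E
```

```text
[518.91 -12.11 144.81] [179.91  39.68  87.09] [-5.9 25.5 10.4] [ 2.49  0.97 -0.83]
204 230 228 229 228 227 228 231 232 229 230 231 230 232 232
207 238 238 238 236 235 237 238 237 237 237 237 236 237 237
210 237 238 237 235 173 176 177 176 176 176 176 237 237 238
213 237 237 236 187  91  89  89  89  92  91  92 230 237 238
216 238 237 236 154  90  88  89  93  92  92  95 221 237 238
219 238 236 236 135  88  89  92  92  93  94  93 219 238 239
222 237 236 234 121  90  93  93  93  95  93  93 189 237 240
225 237 198 170  98  93  93  93  94  94  93  91 133 173 230
228 126 166 168  99  90  92  94  94  93  92  95 131 168 129
231 103 169 168  93  91  94  94  94  91  95  91 115 167 171
```

The plug stopped hard at the expected depth (25 N, and no slip in the grip). I'll release it, then check with a push on the handle's tail using closed fingers.

Call:
{"op": "step_arm", "data": {"targets": [[[0,2,0,0,0,0],[0,3,0,0,0,0],[0,3,0,0,0,0],[0,3,0,0,0,0],[0,3,0,0,0,0],[1,15,0,0,0,0],[2,35,0,0,0,0],[3,55,2,0,0,0],[4,75,6,0,0,0],[4,75,6,0,0,0]]], "fingers": -0.06}}

```text
time: 28.83
tool_pos: [523.4, 63.0, 150.9]
tcp_rot: [179.9, 39.9, 87.1]
ft_force: [1.2, 0.8, -0.7]
finger_gap: 45.4
grip_force: 0.0
```

Call:
{"op": "step_arm", "data": {"targets": [[[0,0,0,0,0,0],[0,0,0,0,0,0],[0,0,0,0,0,0],[0,0,0,0,0,0],[0,-8,0,0,0,0],[-1,-16,0,0,0,0],[-1,-24,0,0,0,0],[-1,-28,0,0,0,0],[-1,-28,0,0,0,0]]], "fingers": 1}}

```text
time: 29.58
tool_pos: [521.5, 30.1, 150.4]
tcp_rot: [180.0, 40.0, 87.0]
ft_force: [0.2, -0.3, -0.2]
finger_gap: -0.1
grip_force: 0.0
```

Call:
{"op": "step_arm", "data": {"targets": [[[0,-1.5,0,0,0,0],[0,-3,0,0,0,0],[0,-4,0,0,0,0],[0,-4,0,0,0,0]]]}}

```text
time: 29.92
tool_pos: [521.7, 27.6, 150.3]
tcp_rot: [180.0, 40.0, 87.1]
ft_force: [-0.4, 0.1, 0.4]
finger_gap: 0.1
grip_force: 0.0
```

Call:
{"op": "step_arm", "data": {"targets": [[[0,-1.5,0,0,0,0],[0,-3,0,0,0,0],[0,-4,0,0,0,0],[0,-4,0,0,0,0]]]}}

```text
time: 30.25
tool_pos: [521.8, 24.7, 150.3]
tcp_rot: [180.0, 39.9, 87.1]
ft_force: [-1.7, 6.9, 1.1]
finger_gap: 0.1
grip_force: 3.5
```

Call:
{"op": "step_arm", "data": {"targets": [[[0,-1,0,0,0,0],[0,-2,0,0,0,0],[0,-3,0,0,0,0],[0,-3,0,0,0,0]]]}}

```text
time: 30.58
tool_pos: [521.9, 24.3, 150.4]
tcp_rot: [179.9, 39.6, 87.1]
ft_force: [-5.3, 22.8, 5.2]
finger_gap: 0.1
grip_force: 11.5
```

Call:
{"op": "step_arm", "data": {"targets": [[[0,10,0,0,0,0],[0,30,10,0,0,0],[0,50,30,0,0,0],[0,65,60,0,0,0],[0,75,90,0,0,0],[0,83,120,0,0,0],[0,83,150,0,0,0],[0,83,175,0,0,0],[0,83,181,0,0,0],[0,83,181,0,0,0],[0,83,181,0,0,0]]]}}

```text
time: 31.5
tool_pos: [521.7, 103.6, 330.5]
tcp_rot: [-180.0, 40.0, 87.1]
ft_force: [0.5, 0.0, 0.1]
finger_gap: 0.0
grip_force: 0.0
```

```bash
python3 - <<'E'
from ov import *
from scipy.ndimage import map_coordinates
from bench import r
t=r.sense(); print(t['time'],t['tool_pos'].round(1),t['ft_force'].round(1))
s=snap('wrist','w13'); g=cv2.GaussianBlur(cv2.cvtColor(s['img'],cv2.COLOR_BGR2GRAY),(3,3),0).astype(float)
an=np.radians(-93); ax=np.array([np.cos(an),np.sin(an),0])
best=[]
for x in np.arange(508,525,1.):
  for y in np.arange(-56,-28,1.):   # centre of flange back face, z 140
    for z in(137,138.5,140,141.5,143):
      c=np.array([x,y,z]); i,o=[map_coordinates(g,circ(s,c,ax,q)[:,::-1].T,order=1) for q in(31,35)]
      best.append((abs(np.median(i-o)) if 0 else np.abs((o-i)).clip(0,40).mean(),x,y,z))
best.sort(reverse=True); print(best[:8])
for v in range(130,215,4): print(v,' '.join(f'{g[v,u]:3.0f}' for u in range(205,310,5)))
E
```

```text
31.5 [521.7 103.6 330.5] [0.5 0.  0.1]
[(np.float64(33.150525116076174), np.float64(518.0), np.float64(-40.0), 143), (np.float64(33.00025982105645), np.float64(517.0), np.float64(-40.0), 143), (np.float64(32.81838526133734), np.float64(518.0), np.float64(-42.0), 141.5), (np.float64(32.579920700388165), np.float64(519.0), np.float64(-40.0), 143), (np.float64(32.40541958760457), np.float64(517.0), np.float64(-39.0), 143), (np.float64(32.383964136969276), np.float64(517.0), np.float64(-42.0), 141.5), (np.float64(32.139483641857815), np.float64(516.0), np.float64(-40.0), 143), (np.float64(32.06624395783591), np.float64(518.0), np.float64(-41.0), 143)]
130 151 152 153 153 153 154 153 152 107  91  92 104 156 154 154 155 155 156 154 155 156
134 156 159 158 158 159 159 158 158 140 155 156 150 161 160 161 163 164 163 163 164 166
138 231 231 228 229 230 231 231 220 141 109 110 124 222 232 233 231 233 231 235 232 231
142 234 232 230 231 232 232 199 177 130 102 100 122 179 205 232 232 231 235 234 231 233
146 233 230 231 232 233 211 175 176 133 101 100 124 176 176 214 233 233 235 232 233 233
150 
[... 791 characters left out ...]
 228 228 212 178 192 235 236 237 240 244 244 239 237 237 231 184 181 229 230 228 228
190 228 228 229 176 176 205 234 237 236 237 236 236 237 230 190 176 190 230 229 228 228
194 216 220 222 210 176 171 164 224 232 234 234 230 218 129 177 174 221 222 222 220 219
198 228 231 231 232 217 169 147 182 188 195 193 186 182 126 180 227 228 229 228 225 226
202 232 231 232 231 231 225 184 177 179 179 179 178 176 200 229 229 229 229 226 227 226
206 232 231 231 231 230 230 230 228 217 208 210 217 228 230 230 229 229 228 226 227 227
210 231 231 232 231 230 230 231 232 232 230 229 229 229 230 229 229 229 226 227 226 226
214 231 231 231 230 230 230 231 232 231 230 229 229 230 230 229 229 227 226 227 227 226
```

```bash
python3 - <<'E'
from ov import *
from scipy.ndimage import map_coordinates
from scipy.optimize import differential_evolution as DE
an=np.radians(-93); ax=np.array([np.cos(an),np.sin(an),0])
def fit(n,rb,yb,sl=slice(None),w=1.0):
    s=load(n); g=cv2.cvtColor(s['img'],cv2.COLOR_BGR2GRAY).astype(float)
    def f(p):
        c=np.array([p[0],p[1],140.]); i,o=[map_coordinates(g,circ(s,c,ax,p[2]+q)[sl][:,::-1].T,order=1) for q in(-w,w)]
        return -np.abs(o-i).clip(0,60).mean()
    q=DE(f,[(510,524),yb,rb],seed=1,tol=1e-6,maxiter=300); print(n,q.x.round(2),round(q.fun,1))
fit('w1',(46,56),(-85,-60)); fit('w13',(46,56),(-85,-60),slice(36,72)); fit('w13',(46,56),(-85,-60))
fit('w1',(27,31),(-62,-46)); fit('w1',(23,27),(-62,-46))
fit('w13',(31,35),(-56,-34)); fit('w13',(32.99,33.01),(-56,-34))
E
```

```text
w1 [515.22 -73.91  52.43] -31.6
w13 [515.36 -71.95  51.11] -22.6
w13 [515.07 -74.79  52.12] -29.9
w1 [514.37 -48.65  30.68] -18.4
w1 [522.68 -51.45  27.  ] -15.8
w13 [517.29 -44.02  34.06] -29.7
w13 [517.17 -44.92  33.01] -25.8
```

```bash
python3 -c "
from bench import r
print(r.hand_in())"
```

```text
the job is handed in; nothing more can be done
None
```

I fed the three boats into the tube in a row, pushed the plug in until it stopped hard (its measured position fits the flange being home to about 1 mm) and handed the job in; no verdict came back.

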